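Set up rock cores at the specimen imaging bench

TASK

Drop the notched ring fully down onto the imaging stage's spindle, turned so that its slot lines up with the spindle's key, then stand the short wide stone core centred on top of the ring. Also stand the medium core upright in the white tub and the tall slim core upright in the red bowl, each on the flat bottom. Leave the two square-cut stone blocks where they are.

Things in the scene. Friction and masses are not known exactly. Their poses are not given: they have to be found in the camera images.
- ring_mid (a point): Loose aluminium C-shaped ring, axis upright, 54 mm outside diameter, 24 mm bore, 24 mm high, about 0.1 kg, with a slot 11 mm wide cut right through one side of its wall over the full height. Point at the ring's centre, half-way up (12 mm above its underside); z up along its axis, x points from the centre out through the slot. Best gripped across y, clear of the slot.
- wide_mid (a point): Loose short, wide cylindrical grey stone core standing upright, 48 mm diameter, 35 mm high, about 0.16 kg. Point at its centre, half-way up; z along its axis.
- medium_mid (a point): Loose medium cylindrical grey stone core standing upright, 38 mm diameter, 55 mm high, about 0.16 kg. Point at its centre, half-way up; z along its axis.
- slim_mid (a point): Loose tall, slim cylindrical grey stone core standing upright, 28 mm diameter, 75 mm high, about 0.12 kg. Point at its centre, half-way up; z along its axis.
- stage: Fixed grey disc 110 mm wide, 14 mm high; on it a steel shoulder 38 mm wide, its top 22 mm above the bench; on that a dark chamfered spindle 18 mm thick with a round-topped key 6 mm wide running radially from the axis out to 33 mm; both reach 36 mm above the bench. Origin on the axis at bench level; z up, x along the key. The seated ring rests on the shoulder: underside 22, centre 34, top 46 mm up.
- bowl: Round red plastic bowl, fixed, 128 mm across the rim plus a narrow flat lip (139 mm in all), 38 mm high, with a flat inner floor 86 mm across, 4 mm above the bench; sides lean outward. Origin at the centre of its underside.
- tub: Rectangular white plastic open tub, fixed, 120 mm (its x) by 160 mm (its y) outside, 40 mm high, walls and floor 4 mm thick. Origin at the centre of its underside, z up.
- block_a_mid (a point): Square-cut grey stone block, loose, 36 x 36 mm and 48 mm high; not to be moved. Point at its centre.
- block_b_mid (a point): Square-cut grey stone block, loose, 30 x 30 mm and 62 mm high; not to be moved. Point at its centre.
Things that resemble listed ones, but are neither listed nor needed, are in the scene too. What is shaped like the part that bears medium_mid but orange or turquoise is not meant.

How it is judged:
By the outcome, as a careful person would: the job done as asked, in the order asked, and still so for the second after the job is handed in, with the robot touching nothing.
It also fails if it takes over 131 s, if anything falls off the work surface, if the arm or the gripper's body presses on something with over 40 N, if the wrist force passes 120 N, or if a joint passes its speed limit or range.

ROBOT

A 6-joint arm with a two-finger parallel gripper is mounted at the origin on the work surface. World frame = base frame: x ahead of the robot, y to its left, z up, the work surface at z = 0. Lengths are in m, angles in degrees, forces in N, time in s.
With the tool pointing down it reaches from about 0.325 to 0.85 m from the base axis. Payload 15.5 kg.
Tool frame: the origin (TCP) lies at the very end of the fingers, on their centre line; the grasp point (between the pads) lies arm.grip_depth behind it (arm.grip_depth is the distance from the TCP to the grasp point, in m); z points along the fingers, y is the direction in which the jaws open and shut (so a half turn about z gives the same grasp; the last joint's range is limited). The gripper opens to 91 mm and grips with 3 to 60 N. Pads are 32 mm wide; open, the fingers measure 118 mm over their backs; the gripper's body (76 mm by 178 mm) begins 60 mm behind the grasp point.
Start: joints at [-81.561, 28.281, 77.091, -0, 74.628, -5.472], TCP at [0.15, -0.607, 0.214] pointing down, gripper open.
Joint ranges: [-166.48, 166.48], [-47.26, 123.95], [12.59, 153.08], [-70.14, 250.14], [6.76, 159.57], [-176.63, 176.63]. Speed limits (degrees/s): [108.29, 108.29, 147.25, 172.46, 172.46, 172.46].

INTERFACE

Orientations are given as a 3x3 rotation matrix whose columns are the frame's x, y, z axes.
In Python, from rig import arm gives the robot as it stands. Calls block until the motion is done:
- arm.move_to(position, orientation): joint-space move of the TCP to a pose.
- arm.move_l(position, orientation=None, feed=0.15): straight line of the TCP; orientation=None keeps the orientation; feed is the mean speed in m/s.
- arm.move_joints(angles): joint-space move.
- arm.grip(opening): finger opening in m; the grip force is fixed at half the most; returns when the fingers have stopped.
- arm.sleep(seconds).
- arm.solve_ik(position, orientation): joint angles nearest the present ones, or None.
- arm.snapshot(name): name is "scene" or "top" or "wrist"; returns the picture (384x512x3 uint8, red, green, blue); there is no depth.
- arm.get_calibration(name): a dict with "intrinsics" (3x3 intrinsics, pixels), "k1" (the pictures are not rectified: a ray, as slopes to the right and down, at radius r is drawn at 1 + k1 r^2 times it, then the intrinsics apply), "cam_to_world" (4x4, takes a point from camera to world coordinates). Camera axes: x right, y down, z forward; pixel columns grow to the right and rows downward; lengths in m; the calibration is good to about 2 mm. A picture is of the moment at which its call begins: read the wrist's pose just before it. get_calibration takes no time and is no camera call; for the wrist camera it gives the pose at the moment of the call.
A pose or a line that the arm cannot do raises arm.Unreachable and nothing moves.
- arm.sign_off(): hands the job in, once; it reports no verdict.
Readings, each from a call of its own:
- arm.current_t(): time.
- arm.current_joint_positions(): joint angles.
- arm.current_dq(): joint speeds.
- arm.current_tau(): joint torques, N m.
- arm.current_ee_pos(): TCP position.
- arm.current_tool_rot(): TCP orientation.
- arm.current_force(): force on the tool from outside, world axes, zero at the start.
- arm.current_torque(): the same for the moment, N m.
- arm.current_width(): finger opening in m.
Only numpy, scipy, OpenCV 4.12 (cv2) and the standard library are available. Lean on these libraries where they do the work, as an engineer would, in place of code of your own. Each camera call takes 0.05 s, during which the arm holds its last target.

## Working session

There is one attempt and no reset: what is moved stays moved. The work goes in short steps, each a Python script; the robot and the scene stay as the last script left them, time stands still between calls to the robot, and variables do not carry over. Pictures are saved under pics/ and viewed, and the job is handed in when it is done.

```bash
ls; mkdir -p pics
python3 - <<'E'
from rig import arm
import cv2,numpy as np
for n in ["scene","top","wrist"]:
    c=arm.get_calibration(n); im=arm.snapshot(n)
    cv2.imwrite(f"pics/{n}0.png",im[:,:,::-1]); print(n,c["intrinsics"],c["k1"],np.round(c["cam_to_world"],3))
print(arm.grip_depth,arm.current_t(),arm.current_tool_rot())
E
```

```text
pics
scene [[398.99439442   0.         256.83086836]
 [  0.         398.99439442 197.49396737]
 [  0.           0.           1.        ]] -0.10991548101688549 [[-0.299  0.751 -0.589  1.028]
 [ 0.954  0.241 -0.178  0.107]
 [ 0.008 -0.615 -0.789  0.792]
 [ 0.     0.     0.     1.   ]]
top [[363.20863144   0.         255.62865729]
 [  0.         363.20863144 192.61036445]
 [  0.           0.           1.        ]] -0.062070069853465575 [[-0.022 -0.988  0.154  0.336]
 [-1.     0.019 -0.023 -0.033]
 [ 0.02  -0.154 -0.988  0.875]
 [ 0.     0.     0.     1.   ]]
wrist [[293.29960627   0.         256.45401772]
 [  0.         293.29960627 186.70308523]
 [  0.           0.           1.        ]] -0.034677950563724726 [[ 0.241 -0.937 -0.251  0.222]
 [-0.971 -0.233 -0.061 -0.59 ]
 [-0.001  0.259 -0.966  0.383]
 [ 0.     0.     0.     1.   ]]
0.0188 0.15 [[ 9.70677238e-01  2.40386542e-01 -9.81595176e-05]
 [ 2.40386541e-01 -9.70676900e-01  8.16377925e-04]
 [ 1.00965090e-04 -8.16035696e-04 -9.99999662e-01]]
```

View pics/scene0.png

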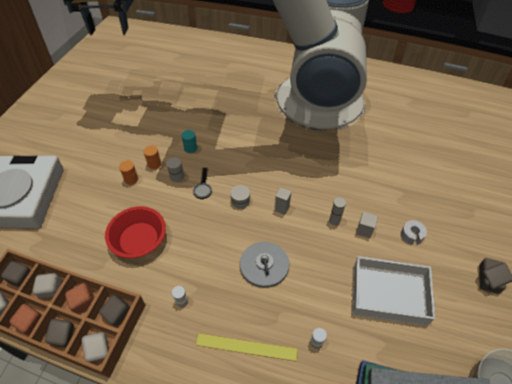

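View pics/top0.png

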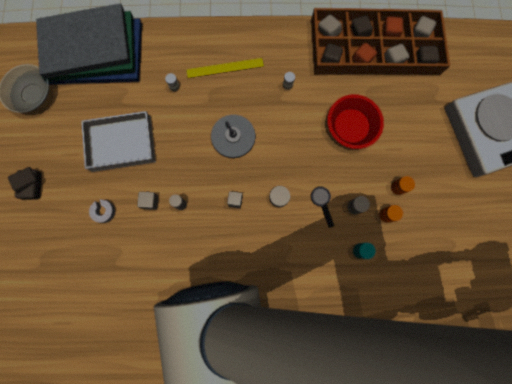

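View pics/wrist0.png

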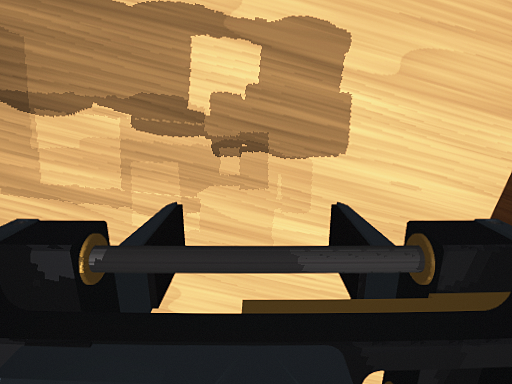

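The scene shows, in top-view pixels:
- **Ring:** (101,211).
- **Blocks:** square ones at (147,201) and (235,199).
- **Slim core:** (178,202).
- **Wide core:** (280,197).
- **Grey medium core:** (360,204). Its orange lookalikes are at (403,185) and (392,213), and the turquoise one is at (365,251).
- **Stage, bowl and tub:** (233,136), (355,122) and (118,141).

The white-capped vials at (172,82) and (289,80) and the magnifier are distractors. I'll confirm these in enlarged crops.

```bash
cat > h.py <<'E'
import numpy as np,cv2
def px2ray(c,uv):
    K=np.array(c["intrinsics"]);k1=c["k1"]
    d=cv2.undistortPoints(np.array(uv,float).reshape(-1,1,2),K,np.array([k1,0,0,0,0.])).reshape(-1,2)
    T=np.array(c["cam_to_world"]); r=np.c_[d,np.ones(len(d))]@T[:3,:3].T
    return T[:3,3],r
def onplane(c,uv,z):
    o,r=px2ray(c,uv); return o+r*((z-o[2])/r[:,2])[:,None]
def w2px(c,P):
    T=np.linalg.inv(np.array(c["cam_to_world"])); p=np.atleast_2d(P)@T[:3,:3].T+T[:3,3]
    return cv2.projectPoints(p.reshape(-1,1,3),np.zeros(3),np.zeros(3),np.array(c["intrinsics"]),np.array([c["k1"],0,0,0,0.]))[0].reshape(-1,2)
def rot(deg): # tool down, tool y (jaw dir) at angle deg from world x... 
    a=np.radians(deg); y=np.array([np.cos(a),np.sin(a),0]); z=np.array([0,0,-1.]); return np.c_[np.cross(y,z),y,z]
def crop(im,x0,y0,x1,y1,s,f):
    cv2.imwrite(f,cv2.resize(im[y0:y1,x0:x1],None,fx=s,fy=s,interpolation=cv2.INTER_CUBIC))
E
python3 - <<'E'
from h import *
t=cv2.imread("pics/top0.png");s=cv2.imread("pics/scene0.png")
crop(t,75,90,275,230,4,"pics/t_a.png");crop(t,215,80,415,220,4,"pics/t_b.png")
crop(s,110,120,290,250,4,"pics/s_a.png");crop(s,230,170,440,330,3.7,"pics/s_b.png")
E
```

```text
(no output)
```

View pics/t_a.png

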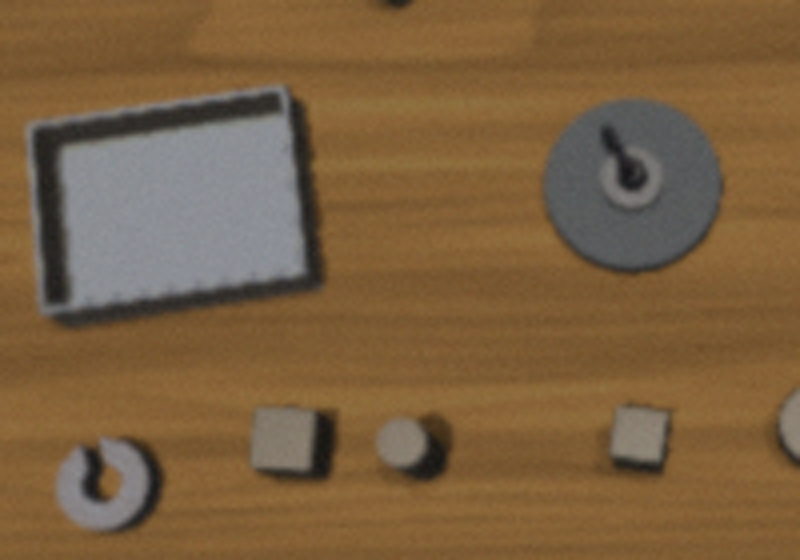

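View pics/t_b.png

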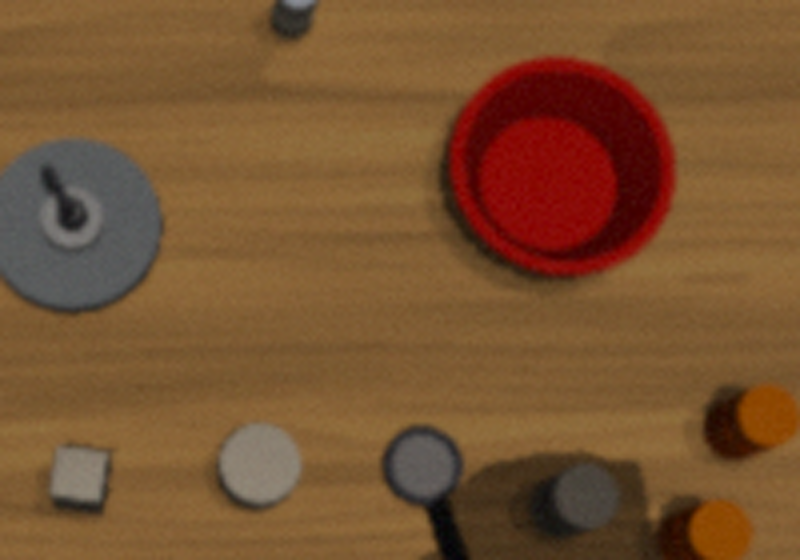

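View pics/s_a.png

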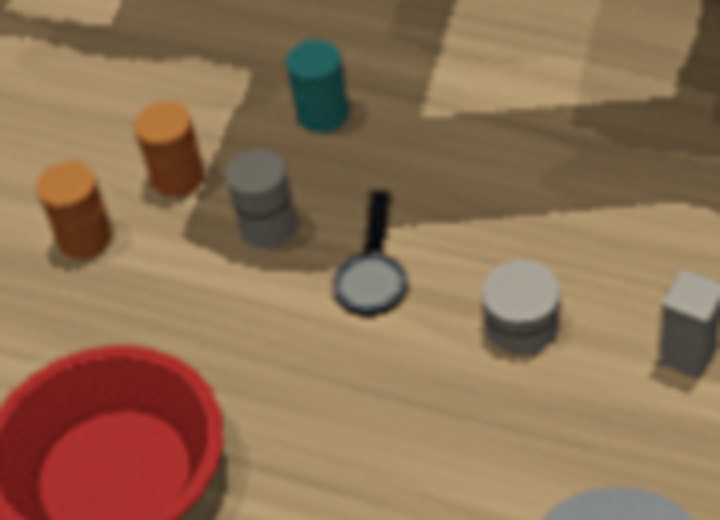

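View pics/s_b.png

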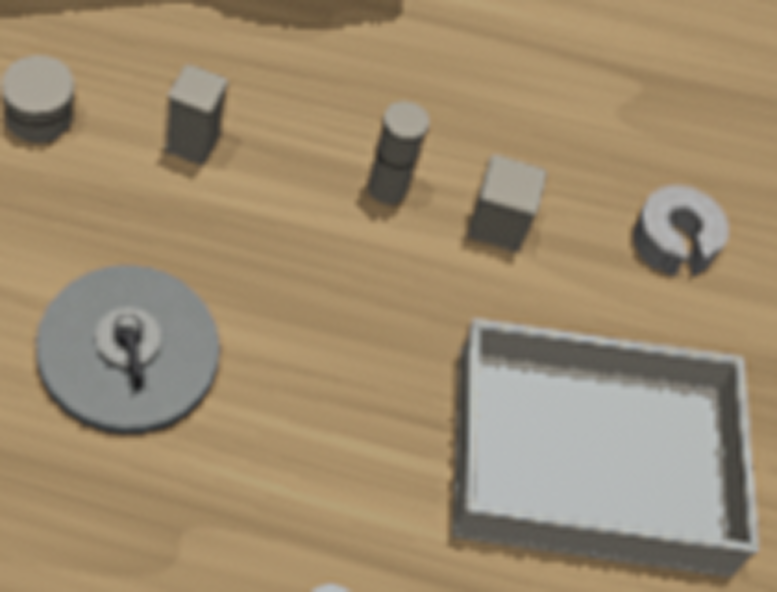

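The crops confirm the grey medium core among its orange and turquoise twins, and they show the blocks' square tops. Next I'll get coarse positions by casting rays onto the top-face planes in both fixed views.

Run:
```python
from h import *
from rig import arm
T=arm.get_calibration("top");S=arm.get_calibration("scene")
ta=lambda u,v:(75+u/4,90+v/4); tb=lambda u,v:(215+u/4,80+v/4); sa=lambda u,v:(110+u/4,120+v/4); sb=lambda u,v:(230+u/3.7,170+v/3.7)
L=dict(ring=(.024,ta(106,487),sb(684,222)),wide=(.035,tb(260,464),sa(521,290)),medium=(.055,tb(585,497),sa(258,171)),slim=(.075,ta(402,443),sb(405,120)),
 disc=(.014,ta(633,184),sb(128,345)),spindle=(.036,ta(630,172),sb(128,322)),keyend=(.034,ta(607,132),sb(139,388)),
 bowl=(.038,tb(561,167),None),ba=(.048,ta(285,439),sb(515,186)),bb=(.062,tb(82,474),sb(199,89)),
 ringslot=(.024,ta(91,452),sb(697,255)),
 tubc1=(.04,ta(30,125),sb(477,323)),tubc2=(.04,ta(287,92),sb(458,540)),tubc3=(.04,ta(318,283),sb(752,545)),tubc4=(.04,ta(45,312),sb(741,358)))
for k,(z,a,b) in L.items():
    print(k,onplane(T,[a],z)[0].round(4),onplane(S,[b],z)[0].round(4) if b else '')
```

```text
ring [0.4295 0.3115 0.024 ] [0.4336 0.3154 0.024 ]
wide [ 0.4575 -0.1097  0.035 ] [ 0.4603 -0.1072  0.035 ]
medium [ 0.4318 -0.2946  0.055 ] [ 0.4349 -0.291   0.055 ]
slim [0.4454 0.1262 0.075 ] [0.4488 0.128  0.075 ]
disc [ 0.6118 -0.0014  0.014 ] [0.6168 0.0022 0.014 ]
spindle [ 6.123e-01 -5.000e-04  3.600e-02] [0.6139 0.0008 0.036 ]
keyend [0.6384 0.0132 0.034 ] [0.6519 0.0188 0.034 ]
bowl [ 0.6363 -0.2994  0.038 ] 
ba [0.4527 0.199  0.048 ] [0.457  0.2037 0.048 ]
bb [ 0.4498 -0.0065  0.062 ] [ 0.4539 -0.0011  0.062 ]
ringslot [0.4504 0.3213 0.024 ] [0.4564 0.3251 0.024 ]
tubc1 [0.6484 0.3622 0.04  ] [0.5557 0.1966 0.04  ]
tubc2 [0.6653 0.206  0.04  ] [0.6908 0.2078 0.04  ]
tubc3 [0.5463 0.1841 0.04  ] [0.6486 0.3638 0.04  ]
tubc4 [0.5322 0.3462 0.04  ] [0.5332 0.351  0.04  ]
```

Run:
```python
from h import *
from rig import arm
import pickle
C={}
for n,p,a in [("wide",(.459,-.1085),-65),("stage",(.6135,0),-65),("ring",(.431,.313),-65)]:
    R=rot(a); q=np.array([*p,.2])+R[:,0]*.07
    try: arm.move_to(q,R)
    except arm.Unreachable: print("unreach",n); continue
    arm.sleep(.3)
    C[n]=arm.get_calibration("wrist"); im=arm.snapshot("wrist"); cv2.imwrite(f"pics/w_{n}.png",im[:,:,::-1])
    print(n,arm.current_t(),arm.current_joint_positions())
pickle.dump(C,open("C.pkl","wb"))
ims=[cv2.imread(f"pics/w_{n}.png")[0:260,100:420] for n in C]
for n,i in zip(C,ims): cv2.imwrite(f"pics/w_{n}_z.png",cv2.resize(i,None,fx=2.3,fy=2.3,interpolation=cv2.INTER_CUBIC))
```

```text
wide 2.8 [-1.50884629e+01  2.14174261e+01  9.17331591e+01 -2.69918032e-04
  6.68491210e+01  4.99308229e+01]
stage 3.9333 [-2.59240681e+00  3.32648333e+01  6.99493125e+01 -1.34885529e-03
  7.67724263e+01  6.24511435e+01]
ring 5.6417 [ 2.89861224e+01  2.71552399e+01  8.15577414e+01 -5.53570481e-04
  7.12881078e+01  9.40256447e+01]
```

View pics/w_wide_z.png

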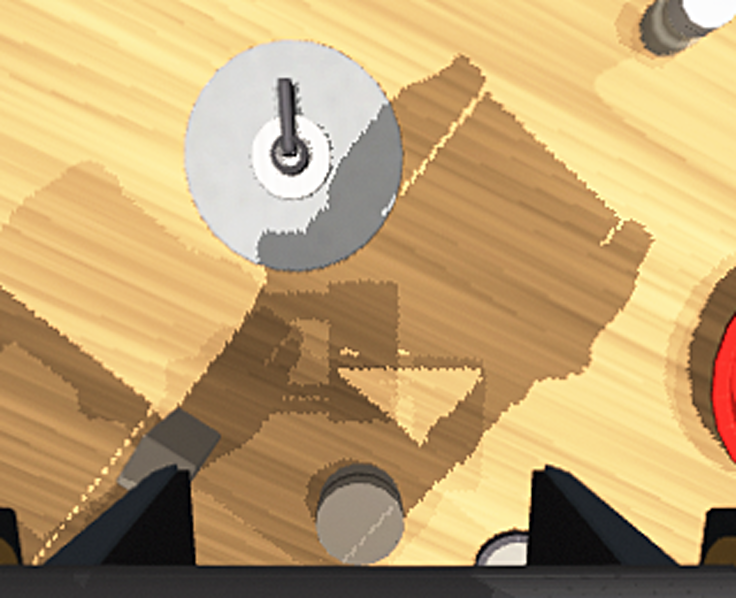

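View pics/w_stage_z.png

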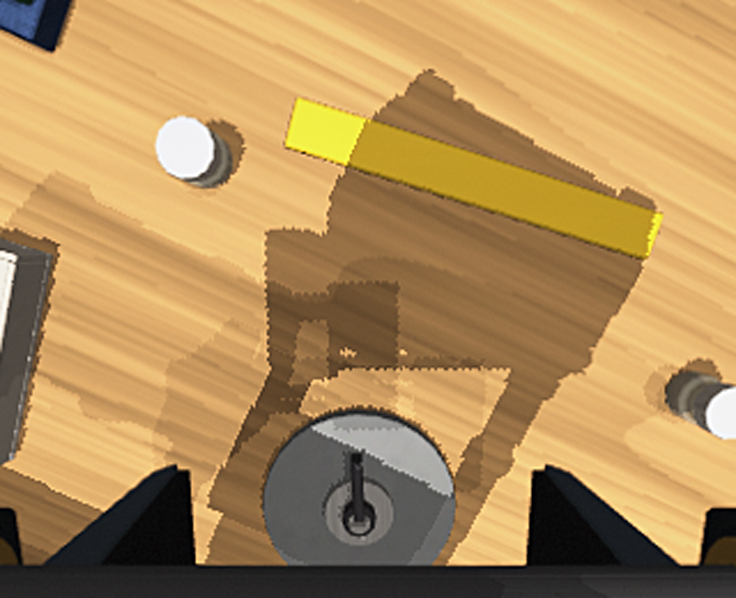

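View pics/w_ring_z.png

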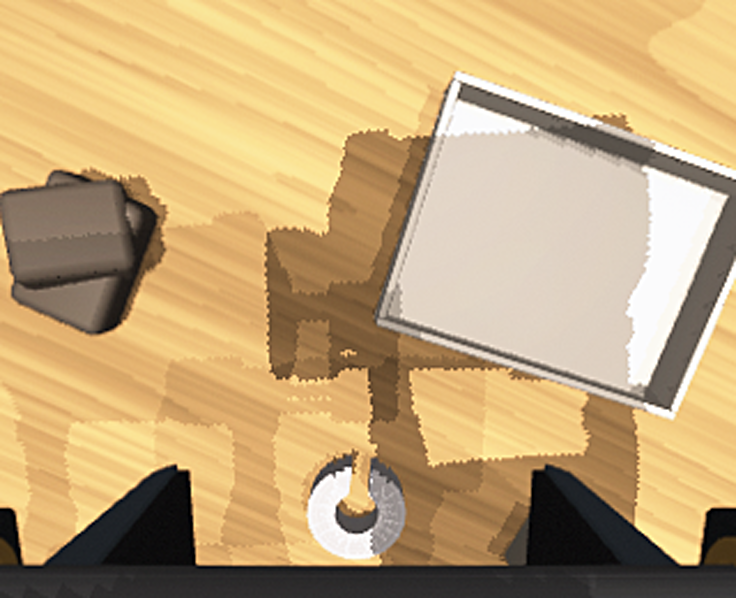

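Wrist views, in full-image pixels:
- **Ring:** about (255,222), with the slot pointing up and slightly right.
- **Stage spindle:** about (256,225), with the key pointing up.
- **Wide core:** about (256,226).

Next I'll zoom in for sub-pixel edges.

Run:
```python
from h import *
a=cv2.imread("pics/w_ring.png");b=cv2.imread("pics/w_stage.png")
# crop origin (x,190), scale 8 ; nearest to keep pixel centres
z=lambda i,x0,y0:cv2.resize(i[y0:y0+60,x0:x0+50],None,fx=8,fy=8,interpolation=cv2.INTER_NEAREST)
cv2.imwrite("pics/z_rs.png",np.hstack([z(a,230,190),z(b,230,188)]))
```

```text
(no output)
```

View pics/z_rs.png

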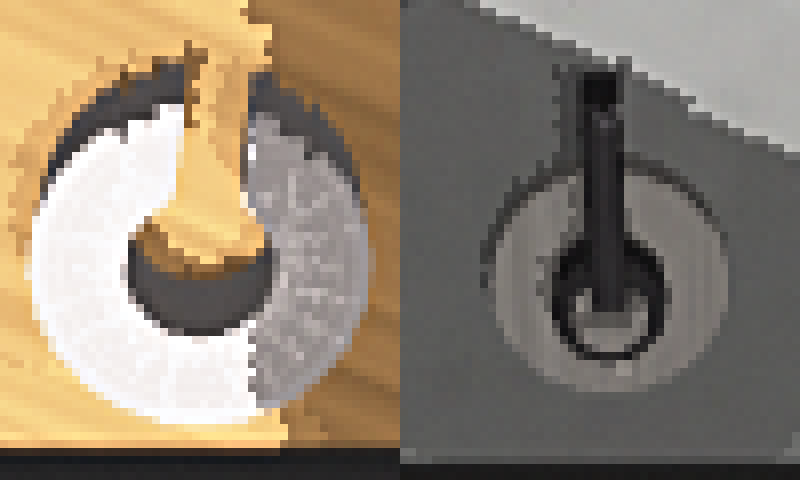

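Run:
```python
from h import *
import pickle
from scipy.optimize import least_squares
C=pickle.load(open("C.pkl","rb"))
def full(p,x0,y0): return np.array(p,float)/8-0.5+[x0,y0]
def fit(P):
    f=lambda x:np.hypot(P[:,0]-x[0],P[:,1]-x[1])-x[2]
    s=least_squares(f,[*P.mean(0)[:2],.02]); return s.x, np.abs(s.fun).max()
c=C["ring"]; Z=.024
o=full([(28,255),(33,330),(70,385),(120,413),(200,424),(280,405),(330,372),(362,320),(371,255),(360,200),(330,155),(38,205),(80,140)],230,190)
b=full([(128,245),(132,280),(150,312),(200,336),(245,312),(270,280),(274,250)],230,190)
print("outer",fit(onplane(c,o,Z)),"bore",fit(onplane(c,b,Z)))
ctr=fit(onplane(c,o,Z))[0][:2]
L=onplane(c,full([(184,108),(176,195)],230,190),Z);R=onplane(c,full([(247,125),(246,190)],230,190),Z)
for e in (L,R): d=e[0]-e[1]; print("edge ang",np.degrees(np.arctan2(d[1],d[0])),"off",np.cross((d/np.linalg.norm(d))[:2],e[0][:2]-ctr))
m=(L[0]+R[0])[:2]/2-ctr; print("slot ang",np.degrees(np.arctan2(m[1],m[0])), np.linalg.norm(L.mean(0)-R.mean(0)))
c=C["stage"]
s=full([(92,275),(100,320),(130,363),(208,392),(285,365),(318,320),(328,270)],230,188)
p=full([(152,295),(162,335),(208,362),(255,338),(265,295)],230,188)
print("shoulder",fit(onplane(c,s,.022)))
for z in(.022,.033,.036):print("spindle",z,fit(onplane(c,p,z)))
print("shoulderL",onplane(c,full([(92,275),(328,270)],230,188),.022))
k=onplane(c,full([(204,280),(204,140),(204,110)],230,188),.036)
d=k[1]-k[0];print("key",k,np.degrees(np.arctan2(d[1],d[0])))
```

```text
outer (array([0.43395173, 0.31582065, 0.02764318]), np.float64(0.0010437083236712053)) bore (array([0.43477064, 0.31568881, 0.01155006]), np.float64(0.0008176663907416698))
edge ang 19.778154541100985 off 0.004366828373333315
edge ang 24.344701181989496 off -0.0075199271827971325
slot ang 18.373219164362784 0.010396881378985598
shoulder (array([6.15792558e-01, 4.84566834e-04, 1.87021294e-02]), np.float64(0.0002500079279631473))
spindle 0.022 (array([ 0.61194457, -0.0012215 ,  0.00916132]), np.float64(0.00027921584126375243))
spindle 0.033 (array([0.61610995, 0.00067807, 0.00887171]), np.float64(0.00027038913379680805))
spindle 0.036 (array([0.61724597, 0.00119614, 0.00879273]), np.float64(0.0002679818501768218))
shoulderL [[ 0.60911361  0.01793174  0.022     ]
 [ 0.62569827 -0.01564639  0.022     ]]
key [[0.62099857 0.00377446 0.036     ]
 [0.64137743 0.01323532 0.036     ]
 [0.64565596 0.01522168 0.036     ]] 24.903012858555957<stdin>:15: DeprecationWarning: Arrays of 2-dimensional vectors are deprecated. Use arrays of 3-dimensional vectors instead. (deprecated in NumPy 2.0)
```

Run:
```python
from h import *
from rig import arm
import pickle
R=rot(-70); q=np.array([.4342,.3157,.11])-R[:,0]*.04
arm.move_to(q,R); arm.sleep(.3)
c=arm.get_calibration("wrist"); im=arm.snapshot("wrist")[:,:,::-1]; cv2.imwrite("pics/w_ring2.png",im)
pickle.dump(c,open("cr2.pkl","wb"))
print(w2px(c,[.4342,.3157,.024]),arm.current_t())
u,v=w2px(c,[.4342,.3157,.024])[0].astype(int); print(u-45,v-40)
cv2.imwrite("pics/z_ring2.png",cv2.resize(im[v-40:v+40,u-45:u+45],None,fx=7,fy=7,interpolation=cv2.INTER_NEAREST))
```

```text
[[255.42702332 149.18186041]] 6.6083
210 109
```

View pics/z_ring2.png

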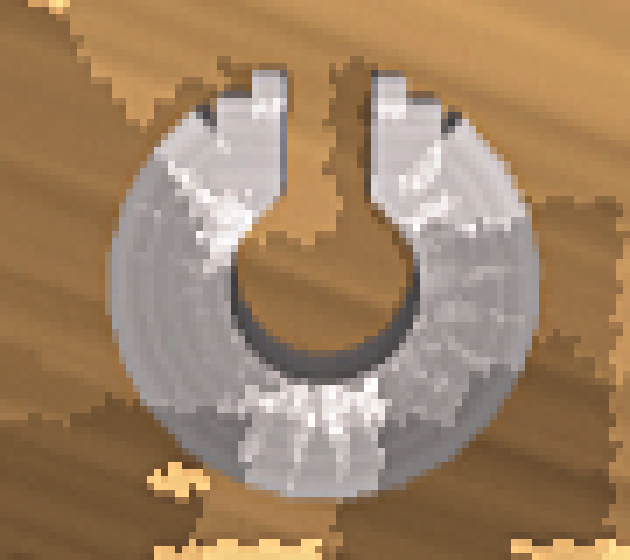

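```bash
python3 - <<'E' 2>/dev/null
from h import *
import pickle
from scipy.optimize import least_squares
c=pickle.load(open("cr2.pkl","rb"))
full=lambda p:np.array(p,float)/7-0.5+[210,109]
def fit(P):
    f=lambda x:np.hypot(P[:,0]-x[0],P[:,1]-x[1])-x[2]
    s=least_squares(f,[*P.mean(0)[:2],.02]); return s.x.round(4), np.abs(s.fun).max().round(4)
Z=.024
o=full([(108,290),(130,375),(175,440),(240,485),(322,498),(410,482),(470,440),(520,370),(540,280),(525,205),(495,155),(155,150),(120,220)])
b=full([(234,280),(245,325),(270,355),(322,380),(380,355),(405,325),(418,270)])
F=fit(onplane(c,o,Z));print(F,fit(onplane(c,b,Z)))
L=onplane(c,full([(288,90),(286,185)]),Z);R=onplane(c,full([(371,90),(371,190)]),Z)
for e in(L,R): d=e[0]-e[1];print(np.degrees(np.arctan2(d[1],d[0])))
m=((L+R)/2)[0]-[*F[0][:2],Z];print("dir",np.degrees(np.arctan2(m[1],m[0])),np.linalg.norm((L-R)[0]))
E
```

```text
(array([0.4337, 0.3152, 0.0269]), np.float64(0.0003)) (array([0.4343, 0.3152, 0.0114]), np.float64(0.0006))
18.516903912300176
20.31219153151001
dir 18.386776713299913 0.01012834446850033
```

Run:
```python
from h import *
from rig import arm
import pickle
R=rot(-71); p=np.array([.4338,.3152,0])
arm.grip(.078)
arm.move_to(p+[0,0,.06],R); arm.move_l(p+[0,0,.005],R,feed=.08)
arm.grip(.04); print("w",arm.current_width(),arm.current_force())
arm.move_l(p+[0,0,.12],R,feed=.15)
# view stage closely, carrying the ring, tool turned to final-ish angle
R=rot(-65); q=np.array([.616,.0006,.16])-R[:,0]*.085
arm.move_to(q,R); arm.sleep(.3)
c=arm.get_calibration("wrist"); im=arm.snapshot("wrist")[:,:,::-1]; cv2.imwrite("pics/w_stage2.png",im)
pickle.dump(c,open("cs2.pkl","wb"))
print(w2px(c,[.616,.0006,.036]),arm.current_t(),arm.current_width(),arm.current_ee_pos())
```

```text
w 0.05367217811114947 [-0.05227821 -0.19880709  4.95823037]
[[256.06365784  96.32545446]] 11.3667 0.05346503102134265 [ 0.53897243 -0.03486617  0.15996925]
```

View pics/w_stage2.png

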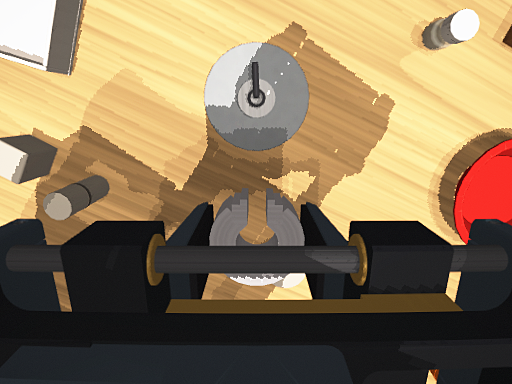

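The ring is held (width 53.5 mm) with its slot pointing up at about (257,205). The stage is at (256,97), key up. I'll measure both from this frame.

Run:
```python
from h import *
im=cv2.imread("pics/w_stage2.png")
z=lambda x0,y0:cv2.resize(im[y0:y0+60,x0:x0+50],None,fx=8,fy=8,interpolation=cv2.INTER_NEAREST)
a=cv2.resize(im[180:240,205:310],None,fx=4,fy=4,interpolation=cv2.INTER_NEAREST)
cv2.imwrite("pics/z_rs2.png",z(230,60)); cv2.imwrite("pics/z_rs3.png",cv2.resize(im[180:240,200:312],None,fx=7,fy=7,interpolation=cv2.INTER_NEAREST))
```

```text
(no output)
```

View pics/z_rs2.png

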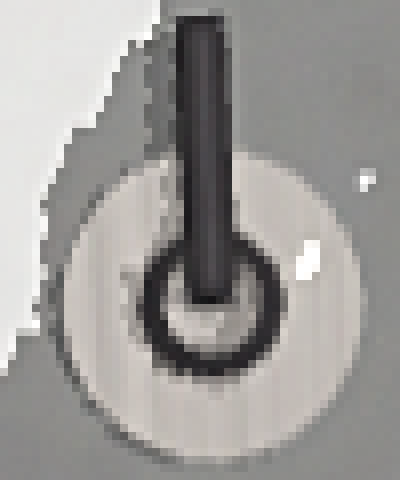

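View pics/z_rs3.png

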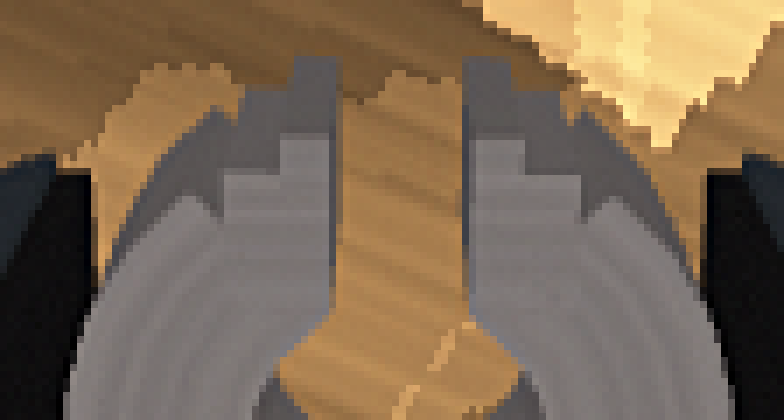

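```bash
python3 - <<'E' 2>/dev/null
from h import *
from rig import arm
import pickle
from scipy.optimize import least_squares
c=pickle.load(open("cs2.pkl","rb"))
full=lambda p:np.array(p,float)/8-0.5+[230,60]
def fit(P):
    f=lambda x:np.hypot(P[:,0]-x[0],P[:,1]-x[1])-x[2]
    s=least_squares(f,[*P.mean(0)[:2],.02]); return s.x.round(4), np.abs(s.fun).max().round(4)
s=full([(64,300),(75,360),(100,410),(140,440),(210,460),(290,440),(330,410),(355,360),(366,300),(355,240),(330,195),(280,160),(240,150),(80,225),(150,155)])
p=full([(143,305),(155,345),(180,368),(213,376),(250,365),(275,340),(285,300),(275,265),(155,265)])
F=fit(onplane(c,s,.022));print("sh",F)
for z in(.033,.036):print("sp",z,fit(onplane(c,p,z)))
k=onplane(c,full([(208.5,250),(204.5,140),(201,35)]),.036)
d=k[2]-k[0];print(k,np.degrees(np.arctan2(d[1],d[0])))
for q in k: d=q[:2]-F[0][:2]; print(np.hypot(*d),np.degrees(np.arctan2(d[1],d[0])))
f7=lambda p:np.array(p,float)/7-0.5+[200,180]
tcp=arm.current_ee_pos();R=arm.current_tool_rot()
e=onplane(c,f7([(310,138),(490,140),(331,150),(331,300),(470,150),(470,300),(66,400),(733,400)]),tcp[2]+.019)
print(((e-tcp)@R).round(4))
E
```

```text
sh (array([6.155e-01, 1.000e-04, 1.920e-02]), np.float64(0.0004))
sp 0.033 (array([0.6152, 0.    , 0.0086]), np.float64(0.0001))
sp 0.036 (array([ 0.6151, -0.    ,  0.0085]), np.float64(0.0001))
[[0.62044488 0.00320744 0.036     ]
 [0.63154989 0.0089172  0.036     ]
 [0.64196722 0.0142311  0.036     ]] 27.121355753096637
0.005840207279315278 32.14592350864646
0.01831235083015958 28.78273013566096
0.030003359311163304 28.09819101429062
[[ 0.0263 -0.0059 -0.019 ]
 [ 0.0261  0.008  -0.019 ]
 [ 0.0253 -0.0042 -0.019 ]
 [ 0.013  -0.0043 -0.019 ]
 [ 0.0253  0.0064 -0.019 ]
 [ 0.013   0.0066 -0.019 ]
 [ 0.0044 -0.0255 -0.019 ]
 [ 0.0044  0.0276 -0.019 ]]
```

Run:
```python
from h import *
from rig import arm
R=rot(-63); p=np.array([.6151,.0011,0])
arm.move_to(p+[0,0,.075],R); arm.move_l(p+[0,0,.046],R,feed=.08); arm.sleep(.2)
f0=np.array(arm.current_force())
for z in (.042,.039,.036,.033,.030,.0285,.0275,.0270):
    arm.move_l(p+[0,0,z],R,feed=.03)
    f=np.array(arm.current_force())-f0; print(z,arm.current_ee_pos().round(4),f.round(1),arm.current_torque())
    if np.abs(f).max()>12: break
print(arm.current_t(),arm.current_width())
```

```text
0.042 [0.6149 0.0011 0.0418] [0.6 0.1 0.1] [ 0.00397381 -0.02487222 -0.05640422]
0.039 [0.615  0.0011 0.0388] [ 0.9 -0.9  0.2] [-0.02844156 -0.05146208  0.0282955 ]
0.036 [0.6149 0.0011 0.0358] [ 1.5 -0.8  0.3] [-0.048789   -0.01896206 -0.02139654]
0.033 [0.615  0.0011 0.0328] [ 0.9 -1.   0.1] [-0.01731641 -0.02885871 -0.00268032]
0.03 [0.615  0.0011 0.0298] [ 1.3 -1.1 -0. ] [-0.00616547 -0.01671987 -0.00855738]
0.0285 [0.6151 0.0011 0.0284] [ 0.9 -0.8 -1.3] [ 0.01506041  0.00143456 -0.02599581]
0.0275 [0.6151 0.0011 0.0274] [ 1.8 -0.2  0.3] [-0.04860398 -0.01988494  0.00658141]
0.027 [0.6152 0.0011 0.0273] [-0.2 -0.6  4.6] [ 0.0422311   0.21028467 -0.00472641]
14.6583 0.05345308902207819
```

The ring went down past the key top with no resistance and met the shoulder at TCP 27 mm, as expected. I'll release it and check.

Run:
```python
from h import *
from rig import arm
import pickle
R=rot(-63); p=np.array([.6151,.0011,0])
arm.grip(.078); arm.move_l(p+[0,0,.08],R,feed=.15)
q=np.array([.6151,.0011,.135])-R[:,0]*.045; arm.move_l(q,R,feed=.2); arm.sleep(.3)
c=arm.get_calibration("wrist"); im=arm.snapshot("wrist")[:,:,::-1]; cv2.imwrite("pics/w_stage3.png",im)
pickle.dump(c,open("cs3.pkl","wb"))
u,v=w2px(c,[.6151,.0011,.046])[0].astype(int); print(u-45,v-40,arm.current_t())
cv2.imwrite("pics/z_seat.png",cv2.resize(im[v-40:v+40,u-45:u+45],None,fx=7,fy=7,interpolation=cv2.INTER_NEAREST))
# view wide core
R=rot(0-90); w=np.array([.459,-.1085,.15]); arm.move_to(w-R[:,0]*.05,R); arm.sleep(.3)
c=arm.get_calibration("wrist"); im=arm.snapshot("wrist")[:,:,::-1]; cv2.imwrite("pics/w_wide2.png",im)
pickle.dump(c,open("cw2.pkl","wb"))
u,v=w2px(c,[.459,-.1085,.035])[0].astype(int); print(u-45,v-40,arm.current_t())
cv2.imwrite("pics/z_wide2.png",cv2.resize(im[v-40:v+40,u-45:u+45],None,fx=7,fy=7,interpolation=cv2.INTER_NEAREST))
```

```text
210 102 16.5833
211 94 17.7167
```

View pics/z_seat.png

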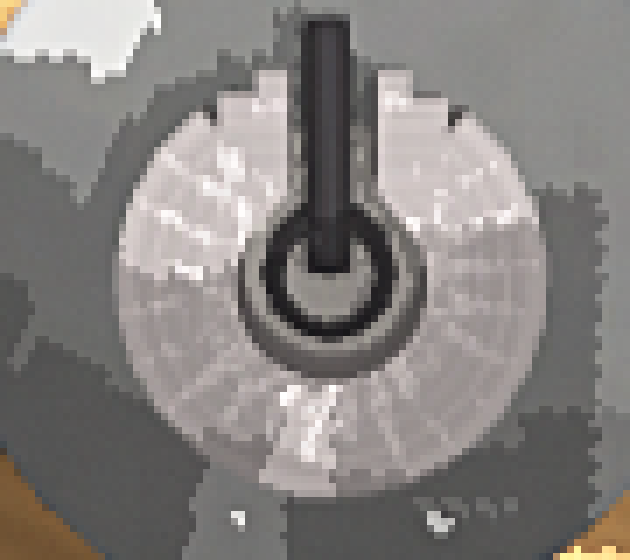

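View pics/z_wide2.png

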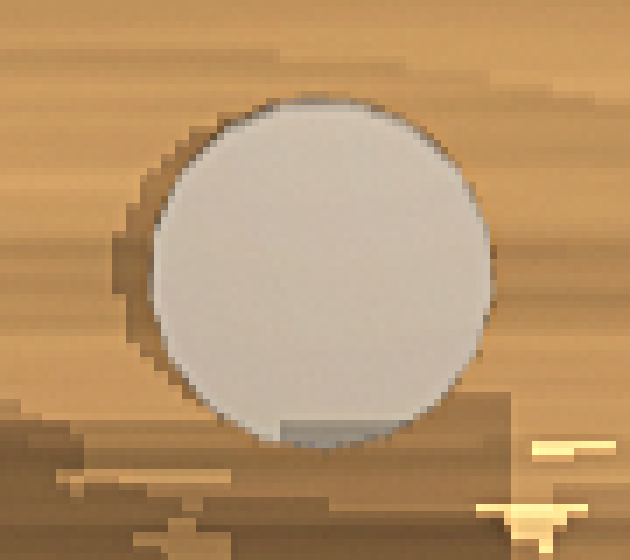

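Seat check: the key runs centrally through the slot at about (257,120), with the spindle centred in the bore, so the ring is seated. The wide core's top circle is centred near zoom (322,273).

Run:
```python
from h import *
from rig import arm
import pickle
c=pickle.load(open("cw2.pkl","rb"))
e=onplane(c,np.array([(152,273),(492,273),(322,100),(322,447)],float)/7-.5+[211,94],.035)
print(e, np.linalg.norm(e[0]-e[1]),np.linalg.norm(e[2]-e[3]))
R=rot(-90); w=e.mean(0); w=w-R[:,1]*.001; w[2]=0; print(w)
arm.move_to(w+[0,0,.07],R); arm.move_l(w+[0,0,.008],R,feed=.1)
arm.grip(.035); print(arm.current_width())
arm.move_l(w+[0,0,.14],R,feed=.2)
arm.move_to(np.array([.55,-.06,.16]),R); arm.sleep(.3)
c=arm.get_calibration("wrist"); im=arm.snapshot("wrist")[:,:,::-1]; cv2.imwrite("pics/w_held.png",im); pickle.dump(c,open("ch.pkl","wb"))
cv2.imwrite("pics/z_held.png",cv2.resize(im[190:260,200:312],None,fx=7,fy=7,interpolation=cv2.INTER_NEAREST))
print(arm.current_ee_pos(),arm.current_t(),arm.current_width())
```

```text
[[ 0.4609984  -0.0856048   0.035     ]
 [ 0.46107654 -0.13213139  0.035     ]
 [ 0.48397463 -0.10882982  0.035     ]
 [ 0.43700036 -0.10890933  0.035     ]] 0.046526660611217616 0.04697434310192888
[ 0.46076248 -0.10786883  0.        ]
0.04750973971817594
[ 0.54950992 -0.0603474   0.15986762] 21.175 0.047763183209950516
```

View pics/z_held.png

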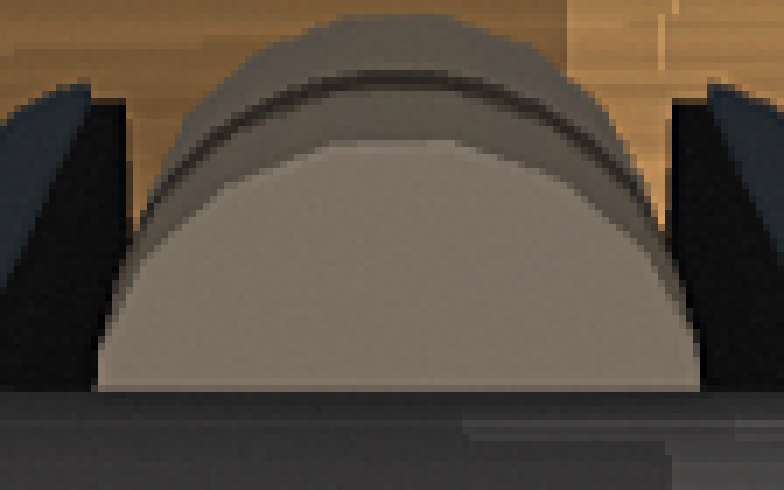

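The core is held upright, with its front top edge at zoom v≈142. I'll compute its tool-x offset and then place it.

Run:
```python
from h import *
from rig import arm
import pickle
c=pickle.load(open("ch.pkl","rb"));tcp=arm.current_ee_pos();R0=arm.current_tool_rot()
f=lambda p:np.array(p,float)/7-.5+[200,190]
e=((onplane(c,f([(398,141)]),tcp[2]+.027)-tcp)@R0)[0]; e2=((onplane(c,f([(398,14)]),tcp[2]-.008)-tcp)@R0)[0]
print("front edge",e,e2)
dx=(e[0]+e2[0])/2-.024; print("dx",dx)
assert abs(dx)<.004
R=rot(-90); p=np.array([.6151,.0011,0])-R[:,0]*dx
arm.move_to(p+[0,0,.10],R); arm.move_l(p+[0,0,.062],R,feed=.1); arm.sleep(.2)
f0=np.array(arm.current_force())
for z in (.058,.0565,.0555,.055,.0545,.054,.0535):
    arm.move_l(p+[0,0,z],R,feed=.03); arm.sleep(.05); d=np.array(arm.current_force())-f0; print(z,arm.current_ee_pos().round(4),d.round(1))
    if abs(d[2])>3: break
arm.grip(.075); arm.sleep(.2); arm.move_l(p+[0,0,.11],R,feed=.15)
q=p+[0,0,.18]-R[:,0]*.05; arm.move_l(q,R,feed=.2); arm.sleep(.3)
c=arm.get_calibration("wrist"); im=arm.snapshot("wrist")[:,:,::-1]; cv2.imwrite("pics/w_st4.png",im)
pickle.dump(c,open("c4.pkl","wb"))
u,v=w2px(c,[.6151,.0011,.08])[0].astype(int); print(u-50,v-45,arm.current_t())
cv2.imwrite("pics/z_st4.png",cv2.resize(im[v-45:v+45,u-50:u+50],None,fx=6,fy=6,interpolation=cv2.INTER_NEAREST))
```

```text
front edge [ 0.02338561  0.00068993 -0.02700962] [0.0230734  0.00066883 0.00799052]
dx -0.0007704964244146587
0.058 [0.6158 0.0011 0.0579] [-0.   1.2 -1. ]
0.0565 [0.6159 0.0011 0.0565] [ 0.  -0.2 -0.2]
0.0555 [0.6158 0.0011 0.0555] [ 0.1 -0.3  0.8]
0.055 [0.6158 0.0011 0.055 ] [-0.2  1.2 -0.1]
0.0545 [0.6159 0.0011 0.0545] [-0.3  0.5  0. ]
0.054 [0.6159 0.0011 0.0542] [-0.6  0.8  4.5]
205 91 26.5083
```

View pics/z_st4.png

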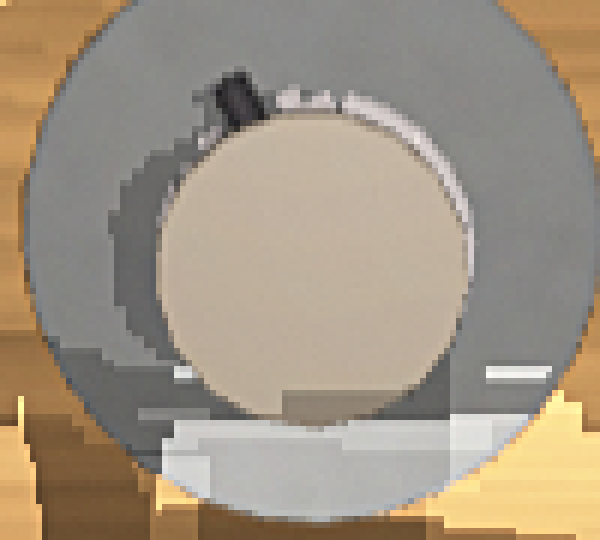

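Run:
```python
from h import *
import pickle
c=pickle.load(open("c4.pkl","rb"));f=lambda p:np.array(p,float)/6-.5+[205,91]
e=onplane(c,f([(158,265),(470,265),(314,112),(314,426)]),.081);print("core",e[:2].mean(0),e[2:].mean(0),np.linalg.norm(e[0]-e[1]),np.linalg.norm(e[2]-e[3]))
d=onplane(c,f([(25,210),(597,210)]),.014);print("disc y",d.mean(0),np.linalg.norm(d[0]-d[1]))
c3=pickle.load(open("cs3.pkl","rb"));f=lambda p:np.array(p,float)/7-.5+[210,102]
R=rot(-63)
e=onplane(c3,f([(118,280),(546,280),(325,497)]),.046);print("ring mid",e[:2].mean(0),"bottom->centre",e[2]+R[:,0]*.027, np.linalg.norm(e[0]-e[1]))
```

```text
core [6.16643483e-01 1.58779060e-04 8.10000000e-02] [6.15533327e-01 1.57224874e-04 8.10000000e-02] 0.046956376185422914 0.046882261848531184
disc y [0.62101231 0.00066751 0.014     ] 0.10688960890893388
ring mid [6.16054936e-01 2.81282885e-04 4.60000000e-02] bottom->centre [0.61501818 0.00071905 0.046     ] 0.05346895053277358
```

The wide core and ring centres agree to about 1 mm. Next is the medium core. The scene camera agreed best with the wrist readings, so I'll use it, and check the neighbours' clearance first.

Run:
```python
from h import *
from rig import arm
import pickle
S=arm.get_calibration("scene"); sa=lambda u,v:(110+u/4,120+v/4)
for n,p,z in [("or1",(165,122),.055),("or2",(68,183),.055),("turq",(316,58),.055),("magn",(370,284),.005),("bowl",(95+0,0),0)][:4]: print(n,onplane(S,[sa(*p)],z)[0].round(3))
R=rot(-60); w=np.array([.4349,-.2912,.17]); arm.move_to(w-R[:,0]*.05,R); arm.sleep(.3)
c=arm.get_calibration("wrist"); im=arm.snapshot("wrist")[:,:,::-1]; cv2.imwrite("pics/w_med.png",im); pickle.dump(c,open("cm.pkl","wb"))
print(w2px(c,[.4349,-.2912,.055]),arm.current_t())
```

```text
or1 [ 0.414 -0.368  0.055]
or2 [ 0.481 -0.402  0.055]
turq [ 0.328 -0.298  0.055]
magn [ 0.462 -0.209  0.005]
[[255.49717242 134.07584294]] 28.2167
```

View pics/w_med.png

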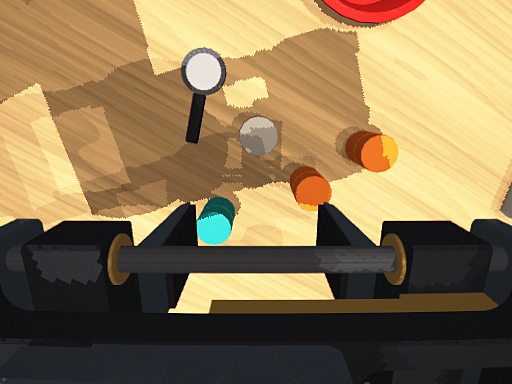

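The grey medium core is at (258,134), within 1–2 mm of the prediction. The orange cores are at (378,150) and (312,188), turquoise at (217,225). I'll grip with the jaws at −45°, clear of all three.

Run:
```python
from h import *
from rig import arm
import pickle
c=pickle.load(open("cm.pkl","rb")); w=onplane(c,[(258,134)],.055)[0]-rot(-60)[:,1]*.001; w[2]=0; print(w)
R=rot(-45); arm.grip(.062)
arm.move_to(w+[0,0,.09],R); arm.move_l(w+[0,0,.022],R,feed=.1)
arm.grip(.025); print(arm.current_width())
arm.move_l(w+[0,0,.2],R,feed=.25)
R=rot(-84); p=np.array([.603,.279,0])
arm.move_to(p+[0,0,.2],R); 
arm.sleep(.2); im=arm.snapshot("wrist")[:,:,::-1]; cv2.imwrite("pics/w_tub.png",im); print(arm.current_width(),arm.current_t())
im=arm.snapshot("scene")[:,:,::-1]; crop(im,200,120,440,340,3,"pics/s_tub.png")
```

```text
[ 0.43566565 -0.29237593  0.        ]
0.037273387592011785
0.03736398536941575 33.675
```

View pics/w_tub.png

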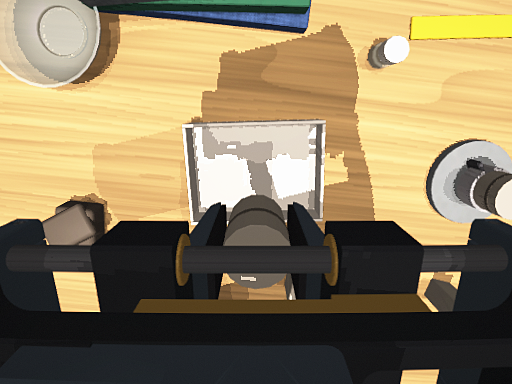

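View pics/s_tub.png

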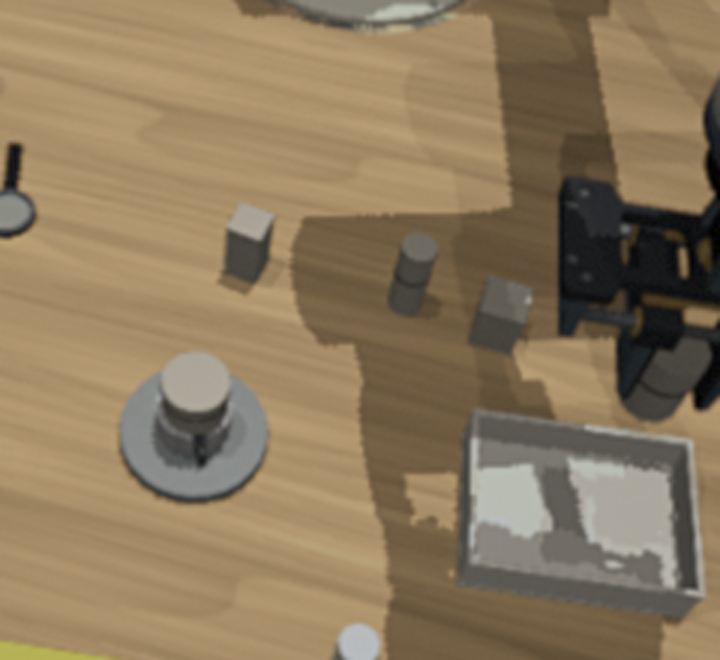

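The core is held upright and the tub is centred and square under the gripper (columns 186–325). The wide core stands on the ring. I'll lower the medium core until it touches.

Run:
```python
from h import *
from rig import arm
R=rot(-84); p=np.array([.603,.279,0])
arm.move_l(p+[0,0,.036],R,feed=.15); arm.sleep(.2)
f0=np.array(arm.current_force())
for z in (.030,.028,.027,.0265,.026,.0255,.025):
    arm.move_l(p+[0,0,z],R,feed=.03); arm.sleep(.05); d=np.array(arm.current_force())-f0; print(z,arm.current_ee_pos().round(4),d.round(1))
    if abs(d[2])>3: break
arm.grip(.062); arm.sleep(.2); arm.move_l(p+[0,0,.17],R,feed=.2)
# slim
R=rot(-90); w=np.array([.4488,.128,.19]); q=w-R[:,0]*.05
arm.move_to(q,R); arm.sleep(.3)
import pickle
c=arm.get_calibration("wrist"); im=arm.snapshot("wrist")[:,:,::-1]; cv2.imwrite("pics/w_slim.png",im); pickle.dump(c,open("csl.pkl","wb"))
print(w2px(c,[.4488,.128,.075]),arm.current_t())
```

```text
0.03 [0.603  0.279  0.0299] [ 0.1  0.4 -0.1]
0.028 [0.603  0.279  0.0279] [ 0.5  0.1 -0.1]
0.027 [0.603 0.279 0.027] [-0.2  0.1  0.4]
0.0265 [0.603  0.279  0.0265] [ 0.1  0.7 -0. ]
0.026 [0.6031 0.279  0.0263] [-1.  -0.1  6.8]
[[256.10646524 134.54316735]] 39.75
```

View pics/w_slim.png

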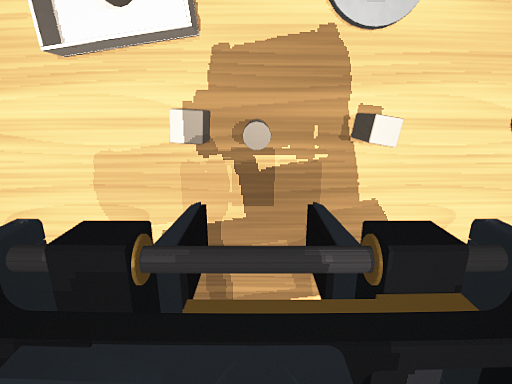

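The slim core's round top is at (257,135), between the square blocks at (188,127) and (382,130). I'll grip with the jaws at −45°, well clear of both, then check over the bowl.

Run:
```python
from h import *
from rig import arm
import pickle
c=pickle.load(open("csl.pkl","rb")); w=onplane(c,[(257,135)],.075)[0]-rot(-90)[:,1]*.001; w[2]=0; print(w)
R=rot(-45); arm.grip(.05)
arm.move_to(w+[0,0,.1],R); arm.move_l(w+[0,0,.03],R,feed=.1)
arm.grip(.015); print(arm.current_width())
arm.move_l(w+[0,0,.23],R,feed=.25)
R=rot(-90); p=np.array([.64,-.296,0])
q=p+[0,0,.23]-R[:,0]*.10
arm.move_to(q,R); arm.sleep(.3)
c=arm.get_calibration("wrist"); im=arm.snapshot("wrist"); cv2.imwrite("pics/w_bowl.png",im[:,:,::-1]); print(arm.current_width(),arm.current_t())
hsv=cv2.cvtColor(im,cv2.COLOR_RGB2HSV); m=cv2.inRange(hsv,(0,150,60),(8,255,255))|cv2.inRange(hsv,(172,150,60),(180,255,255))
ct=max(cv2.findContours(m,cv2.RETR_EXTERNAL,cv2.CHAIN_APPROX_NONE)[0],key=cv2.contourArea).reshape(-1,2)
P=onplane(c,ct,.038); print("bowl bbox",P.min(0),P.max(0),"mid",(P.min(0)+P.max(0))/2, "circle",cv2.minEnclosingCircle((P[:,:2]*1000).astype(np.float32)))
```

```text
[0.4483667  0.12814232 0.        ]
0.02724381374577249
0.027500505964480372 45.2
bowl bbox [ 0.57038672 -0.36857286  0.038     ] [ 0.70938299 -0.23049319  0.038     ] mid [ 0.63988486 -0.29953303  0.038     ] circle ((639.9021606445312, -299.4142150878906), 69.86859893798828)
```

View pics/w_bowl.png

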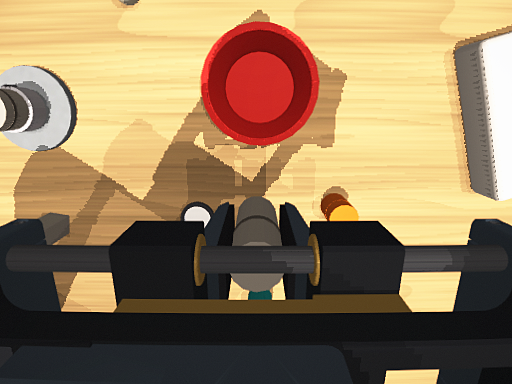

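The bowl rim fits at 139.7 mm across (spec 139), centred at (0.640,−0.2985), with the core held upright.

Run:
```python
from h import *
from rig import arm
R=rot(-90); p=np.array([.64,-.2985,0])
arm.move_l(p+[0,0,.15],R,feed=.2); arm.move_l(p+[0,0,.044],R,feed=.12); arm.sleep(.2)
f0=np.array(arm.current_force())
for z in (.038,.036,.035,.0345,.034,.0335,.033):
    arm.move_l(p+[0,0,z],R,feed=.03); arm.sleep(.05); d=np.array(arm.current_force())-f0; print(z,arm.current_ee_pos().round(4),d.round(1))
    if abs(d[2])>3: break
arm.grip(.05); arm.sleep(.2); arm.move_l(p+[0,0,.2],R,feed=.2)
arm.move_to([.36,-.45,.25],R); arm.sleep(.5)
for n in("scene","top"):
    cv2.imwrite(f"pics/{n}_end.png",cv2.resize(arm.snapshot(n)[:,:,::-1],None,fx=1.5,fy=1.5,interpolation=cv2.INTER_CUBIC))
print(arm.current_t())
```

```text
0.038 [ 0.6399 -0.2985  0.0378] [ 1.7 -0.4 -0.4]
0.036 [ 0.64   -0.2985  0.036 ] [ 1.  -0.3 -0.4]
0.035 [ 0.64   -0.2985  0.035 ] [ 1.4 -1.3  0.2]
0.0345 [ 0.64   -0.2985  0.0345] [ 1.9 -0.6  0.3]
0.034 [ 0.6401 -0.2985  0.0344] [-0.9  0.3  7. ]
52.375
```

View pics/scene_end.png

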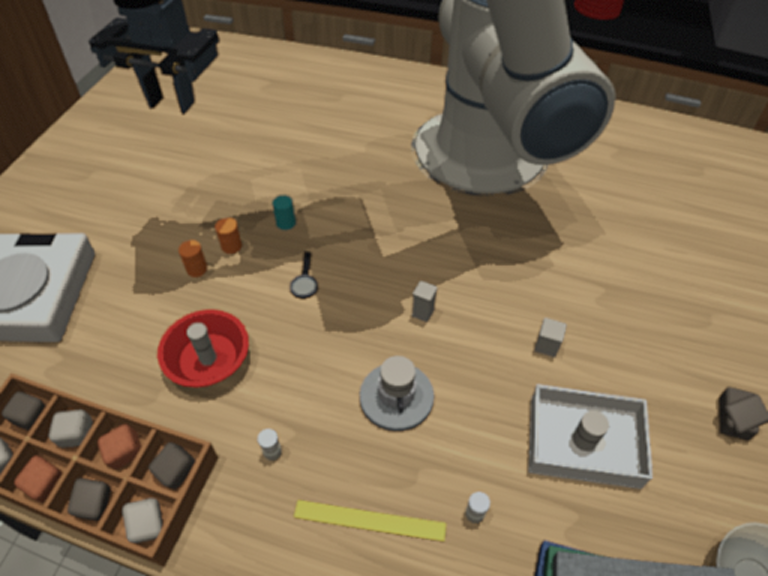

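View pics/top_end.png

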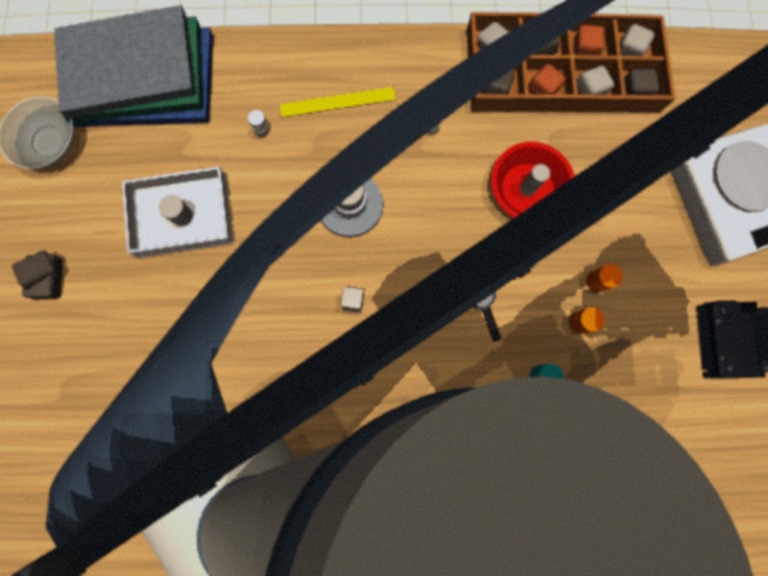

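The slim core stands in the bowl at (202,342), the wide core on the ring at (397,378) and the medium core in the tub at (592,428). The blocks, at (424,300) and (550,337), haven't moved. Handing in.

```bash
python3 -c "
from rig import arm
print(arm.current_force(),arm.current_t()); print(arm.sign_off())"
```

```text
[-0.96378556 -0.41147754  0.17851332] 52.375
the job is handed in; nothing more can be done
None
```

The job is done and handed in at 52 s, in the order asked:

- **Ring:** it went onto the spindle without resistance and met the shoulder at the expected height. The close-up before the core went on showed the key running centrally through the slot.
- **Wide core:** it stands on the ring, with the two centres within about 1 mm of each other.
- **Medium core:** it was set down in the tub by touch, meeting the floor at the expected height, and the last scene picture shows it upright.
- **Slim core:** it was set down in the bowl the same way, and the last scene picture shows it upright.
- **Blocks:** both are where they were in the last scene picture, judged by eye. The arm hid one of them from the top camera.

**Disagreements:** the top camera read about 3–5 mm off from the scene and wrist cameras, so I relied on the scene and wrist cameras. The wrist camera had a sideways error of about 1 mm, which I corrected. The key angle came out between 25° and 28° in different views; I used 27°, and the ring fitted.

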